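# Load and clamp culture dishes on a reader stage

### The job

Turn the yellow clamp all the way back, take the steel blank off the stage and lay it flat in the steel tray, and stand every culture dish that is there flat on the station of its own colour, centred on the coloured ring so that it is clear of all four stops. Only when the blank is away and all the dishes are in place, turn the three clamp knobs clockwise fully home, in the order red, yellow, blue, also where a station stays empty. Leave the beaker where it stands; at the end every dish must still be centred under its clamp and all three clamps fully home.

Things in the scene. Friction and masses are not known exactly. Their poses are not given: they have to be found in the camera images.
- red_dish: closed round culture dish, frosted plastic with a red lid, 60 mm diameter, 18 mm high, about 40 g, loose, standing on the table at the start (may be absent). Origin: centre of its underside, z up. Grasp it across its diameter from above.
- red_seat (a point): centre of the red ring (67 mm across) on the red station, 20 mm above the table: the red dish's underside centre belongs here. 4 stop pins (8 mm across, 13 high) on the diagonals of x and y, centres 38 mm away: 4 mm gap to a centred dish; fingers closing along y pass between them. Knob axis 75 mm away along +x. 3 stations side by side, 120 mm apart in y, any colour order, z up.
- red_knob (a point): grip point of the red clamp knob, on its vertical axis, 73 mm above the table: a bar 46 mm long along y, 12 mm thick along x, from 14 mm below to 10 mm above this point, on a collar 34 mm across. Turns with the knob. Beneath, a flat steel clamp arm (14 mm wide, 59 mm long from the axis, 44 to 51 mm above the table) points along this frame's -y.
- red_clamp (a joint): angle of the red clamp knob, rad: grows clockwise seen from above, from 0 (fully open, arm to the side along the seat frame's -y) to the end stop at 1.57 (fully home, arm along the seat frame's -x over the dish, a few mm above it, not touching). Turns with light friction (0.06 N m) and stays where it is left. Nearly open at the start (0 to 0.3).
- yellow_dish: closed round culture dish, frosted plastic with a yellow lid, 60 mm diameter, 18 mm high, about 40 g, loose, standing on the table at the start (may be absent). Origin: centre of its underside, z up. Grasp it across its diameter from above.
- yellow_seat (a point): centre of the yellow ring (67 mm across) on the yellow station, 20 mm above the table: the yellow dish's underside centre belongs here. 4 stop pins (8 mm across, 13 high) on the diagonals of x and y, centres 38 mm away: 4 mm gap to a centred dish; fingers closing along y pass between them. Knob axis 75 mm away along +x. 3 stations side by side, 120 mm apart in y, any colour order, z up.
- yellow_knob (a point): grip point of the yellow clamp knob, on its vertical axis, 73 mm above the table: a bar 46 mm long along y, 12 mm thick along x, from 14 mm below to 10 mm above this point, on a collar 34 mm across. Turns with the knob. Beneath, a flat steel clamp arm (14 mm wide, 59 mm long from the axis, 44 to 51 mm above the table) points along this frame's -y.
- yellow_clamp (a joint): angle of the yellow clamp knob, rad: grows clockwise seen from above, from 0 (fully open, arm to the side along the seat frame's -y) to the end stop at 1.57 (fully home, arm along the seat frame's -x over the dish, a few mm above it, not touching). Turns with light friction (0.06 N m) and stays where it is left. Closed over the blank at the start.
- blue_dish: closed round culture dish, frosted plastic with a blue lid, 60 mm diameter, 18 mm high, about 40 g, loose, standing on the table at the start (may be absent). Origin: centre of its underside, z up. Grasp it across its diameter from above.
- blue_seat (a point): centre of the blue ring (67 mm across) on the blue station, 20 mm above the table: the blue dish's underside centre belongs here. 4 stop pins (8 mm across, 13 high) on the diagonals of x and y, centres 38 mm away: 4 mm gap to a centred dish; fingers closing along y pass between them. Knob axis 75 mm away along +x. 3 stations side by side, 120 mm apart in y, any colour order, z up.
- blue_knob (a point): grip point of the blue clamp knob, on its vertical axis, 73 mm above the table: a bar 46 mm long along y, 12 mm thick along x, from 14 mm below to 10 mm above this point, on a collar 34 mm across. Turns with the knob. Beneath, a flat steel clamp arm (14 mm wide, 59 mm long from the axis, 44 to 51 mm above the table) points along this frame's -y.
- blue_clamp (a joint): angle of the blue clamp knob, rad: grows clockwise seen from above, from 0 (fully open, arm to the side along the seat frame's -y) to the end stop at 1.57 (fully home, arm along the seat frame's -x over the dish, a few mm above it, not touching). Turns with light friction (0.06 N m) and stays where it is left. Nearly open at the start (0 to 0.3).
- blank: plain steel reference disc, 60 mm diameter, 18 mm high, 120 g, loose; lies on the yellow station under its clamp at the start. Origin: centre of its underside, z up.
- tray: flat steel instrument tray fixed on the table, inside 130 mm along its x by 240 mm along its y, floor 2 mm and rim 16 mm above the table. Origin: centre of its underside.
- beaker: small loose glass beaker, 44 mm diameter, 58 mm high, standing beside the work; to be left alone. Origin: centre of its underside, z up.
Things that resemble listed ones, but are neither listed nor needed, are in the scene too. What is shaped like the yellow_dish but pink is not meant.

How it is judged:
By the outcome, as a careful person would: the job done as asked, in the order asked, and still so for the second after the job is handed in, with the robot touching nothing.
Of red_dish, yellow_dish, blue_dish only 2 to 3 are there at a start; the rules pass over those that are not, and their reading is None.
At some moment in a run one of red_dish, yellow_dish, blue_dish may be knocked a few centimetres aside while the robot is not near it.
Once in a run the grip may slacken for a moment while it holds something.
It also fails if it takes over 210 s, if anything falls off the work surface, if the arm or the gripper's body presses on something with over 40 N, if the wrist force passes 120 N, or if a joint passes its speed limit or range.

### The arm

A 6-joint arm with a two-finger parallel gripper is mounted at the origin on a cart in front of the work surface, level with it; the furniture and walls round the work are solid. World frame = base frame: x ahead of the robot, y to its left, z up, the work surface at z = 0. Lengths are in m, angles in degrees, forces in N, time in s.
With the tool pointing down it reaches from about 0.325 to 0.85 m from the base axis. Payload 15.5 kg.
Tool frame: the origin (TCP) lies midway between the tips of the shut fingers; the grasp point (between the pads) lies 19 mm behind it; y points along the fingers, x is the direction in which the jaws open and shut, and the axes are right-handed (so a half turn about y gives the same grasp; the last joint's range is limited). The gripper opens to 91 mm and grips with 3 to 60 N. Pads are 32 mm wide; open, the fingers measure 118 mm over their backs; the gripper's body (76 mm by 178 mm) begins 60 mm behind the grasp point.
Start: joints at [71.476, 28.281, 77.091, -0, 74.628, -5.472], TCP at [0.141, 0.609, 0.214] pointing down, gripper open.
Joint ranges: [-166.48, 166.48], [-47.26, 123.95], [12.59, 153.08], [-70.14, 250.14], [6.76, 159.57], [-176.63, 176.63]. Speed limits (degrees/s): [108.29, 108.29, 147.25, 172.46, 172.46, 172.46].

### API

Orientations are given as a 3x3 rotation matrix whose columns are the frame's x, y, z axes.
In Python, from bench import ctrl gives the robot as it stands. The module is installed in compiled form; this text tells all that it offers. Calls block until the motion is done:
- ctrl.goto(position, orientation): joint-space move of the TCP to a pose.
- ctrl.move_l(position, vel=0.15, ori=None, contact_N=None): straight line of the TCP; ori=None keeps the orientation; vel is the mean speed in m/s. With contact_N (N) it stops when the force on the tool has changed by that much, and returns True; else False.
- ctrl.movej(angles): joint-space move.
- ctrl.command_gripper(opening): opening from 0.0 (shut) to 1.0 (fully open); the grip force is fixed at half the most; returns when the fingers have stopped.
- ctrl.sleep(seconds).
- ctrl.ik(position, orientation): joint angles nearest the present ones, or None.
- ctrl.read_camera(name): name is "scene" or "top" or "wrist"; returns the picture (400x640x3 uint8, blue, green, red); there is no depth.
- ctrl.camera_params(name): a dict with "fx", "fy", "cx", "cy" (pixels), "D" ([k1, k2, p1, p2, k3] as OpenCV has them; the pictures are not rectified), "pose" (4x4, takes a point from camera to world coordinates); the wrist camera has in their place "T_tool_cam" (4x4, takes a point from camera to tool coordinates, whose origin is the TCP and whose axes are the tool frame's). Camera axes: x right, y up, looking along -z (the intrinsics and any distortion apply to the point x, -y, -z); pixel columns grow to the right and rows downward; lengths in m; the calibration is good to about 2 mm. A picture is of the moment at which its call begins: read the wrist's pose just before it. camera_params takes no time and is no camera call.
A pose or a line that the arm cannot do raises ctrl.MotionError and nothing moves.
- ctrl.sign_off(): hands the job in, once; it reports no verdict.
Readings, each from a call of its own:
- ctrl.current_t(): time.
- ctrl.current_q(): joint angles.
- ctrl.current_dq(): joint speeds.
- ctrl.current_effort(): joint torques, N m.
- ctrl.current_tool_pos(): TCP position.
- ctrl.current_eef_rot(): TCP orientation.
- ctrl.current_contact_force(): force on the tool from outside, world axes, zero at the start.
- ctrl.current_wrist_torque(): the same for the moment, N m.
- ctrl.current_grip_width(): opening from 0.0 (shut) to 1.0 (fully open).
Only numpy, scipy, OpenCV 4.12 (cv2) and the standard library are available. Lean on these libraries where they do the work, as an engineer would, in place of code of your own. Each camera call takes 0.05 s, during which the arm holds its last target.

## Working session

There is one attempt and no reset: what is moved stays moved. The work goes in short steps, each a Python script; the robot and the scene stay as the last script left them, time stands still between calls to the robot, and variables do not carry over. Pictures are saved under pics/ and viewed, and the job is handed in when it is done.

```bash
mkdir -p pics; ls; python3 - <<'E'
from bench import ctrl
import cv2, numpy as np
print(ctrl.current_t(), ctrl.current_q(), ctrl.current_tool_pos()); print(ctrl.current_eef_rot())
for n in ["scene","top","wrist"]:
    im=ctrl.read_camera(n); cv2.imwrite(f"pics/{n}0.png",im)
    print(n,ctrl.camera_params(n))
E
```

```text
pics
0.0 [ 7.14774861e+01  2.83154974e+01  7.71285179e+01  1.74389331e-03
  7.46298856e+01 -5.47332412e+00] [0.14099225 0.60847616 0.21332343]
[[ 2.25795089e-01 -4.37572248e-04 -9.74174721e-01]
 [ 9.74173977e-01 -1.21367654e-03  2.25795461e-01]
 [-1.28113483e-03 -9.99999168e-01  1.52229294e-04]]
scene {'fx': 373.923439410957, 'fy': 373.923439410957, 'cx': 317.6041526376896, 'cy': 195.80146819777084, 'D': array([-0.07264678,  0.        ,  0.        ,  0.        ,  0.        ]), 'pose': array([[-0.49745934,  0.63954015, -0.58610801,  0.03141656],
       [-0.8674175 , -0.37528402,  0.32672432,  0.2917119 ],
       [-0.01100365,  0.67093242,  0.74143686,  0.74582274],
       [ 0.        ,  0.        ,  0.        ,  1.        ]])}
top {'fx': 441.8885563115824, 'fy': 441.8885563115824, 'cx': 315.3134801382684, 'cy': 204.22257973655638, 'D': array([0.00845987, 0.        , 0.        , 0.        , 0.        ]), 'pose': array([[ 0.01593453,  0.98437984, -0.17533514,  0.31889048],
       [-0.99944382,  0.02081849,  0.02605091,  0.02360439],
       [ 0.02929421,  0.17482252,  0.98416408,  1.3178096 ],
       [ 0.        ,  0.        ,  0.        ,  1.        ]])}
wrist {'fx': 358.2343646230661, 'fy': 358.2343646230661, 'cx': 319.8998000007573, 'cy': 200.154880675228, 'D': array([-0.01283037,  0.        ,  0.        ,  0.        ,  0.        ]), 'T_tool_cam': array([[ 9.99999253e-01, -1.07491468e-04,  1.21789982e-03,
        -2.61680894e-04],
       [ 1.20325655e-03,  2.63170781e-01, -9.64748512e-01,
        -1.72475755e-01],
       [-2.16813413e-04,  9.64749257e-01,  2.63170714e-01,
         7.42353508e-02],
       [ 0.00000000e+00,  0.00000000e+00,  0.00000000e+00,
         1.00000000e+00]])}
```

View pics/scene0.png

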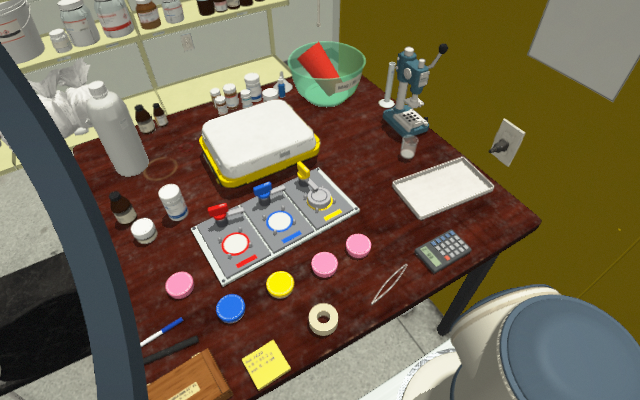

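View pics/top0.png

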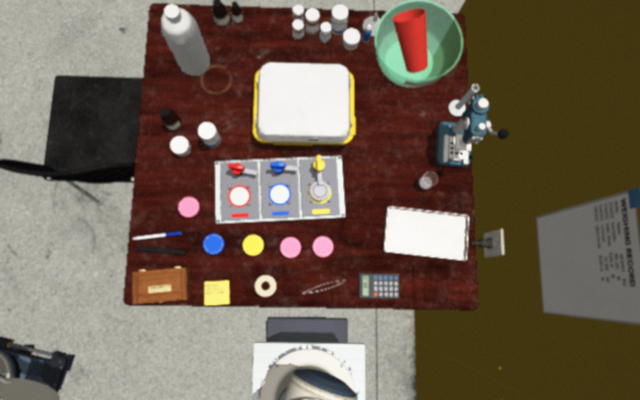

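View pics/wrist0.png

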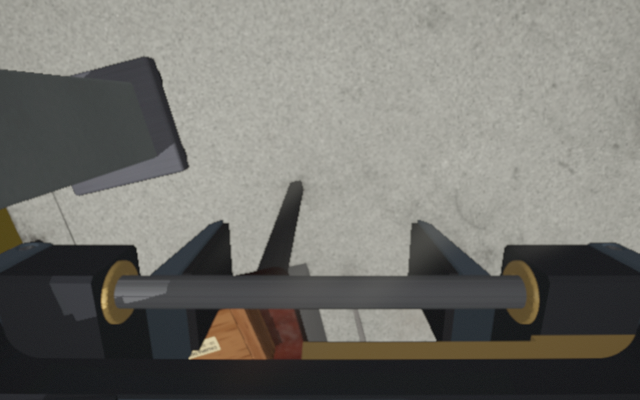

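The scene picture shows the stations in the order red (235,243), blue (279,221), yellow with the blank (319,198). In the top picture there are five lids: blue (213,244), yellow (253,245), and pink at (188,207), (290,247) and (322,246). The beaker is at about (428,181) and the tray at (426,233). I'll zoom in and check the colours next.

```bash
cat > h.py <<'E'
from bench import ctrl
import cv2, numpy as np
P={n:ctrl.camera_params(n) for n in ["scene","top","wrist"]}
def K(n): p=P[n]; return np.array([[p["fx"],0,p["cx"]],[0,p["fy"],p["cy"]],[0,0,1]])
def pose(n,tp=None,R=None):
    if n!="wrist": return P[n]["pose"]
    T=np.eye(4); T[:3,:3]=ctrl.current_eef_rot() if R is None else R; T[:3,3]=ctrl.current_tool_pos() if tp is None else tp
    return T@P["wrist"]["T_tool_cam"]
def p2w(n,px,z,T=None):
    T=pose(n) if T is None else T
    u=cv2.undistortPoints(np.array(px,float).reshape(-1,1,2),K(n),P[n]["D"]).reshape(-1,2)
    d=np.c_[u[:,0],-u[:,1],-np.ones(len(u))]@T[:3,:3].T
    o=T[:3,3]; s=(z-o[2])/d[:,2]
    return o+s[:,None]*d
def w2p(n,pts,T=None):
    T=pose(n) if T is None else T
    c=(np.array(pts,float).reshape(-1,3)-T[:3,3])@T[:3,:3]
    c=c*np.array([1,-1,-1])
    return cv2.projectPoints(c.reshape(-1,1,3),np.zeros(3),np.zeros(3),K(n),P[n]["D"])[0].reshape(-1,2)
def Rdown(a):
    "jaw (tool x) along world angle a deg; tool y down"
    a=np.radians(a); x=np.array([np.cos(a),np.sin(a),0]); y=np.array([0,0,-1.]); return np.c_[x,y,np.cross(x,y)]
def blobs(im,lo,hi,amin=30):
    m=cv2.inRange(cv2.cvtColor(im,cv2.COLOR_BGR2HSV),lo,hi)
    n,l,s,c=cv2.connectedComponentsWithStats(m)
    return [(c[i].round(1),int(s[i][4]),tuple(int(v) for v in s[i][:4])) for i in range(1,n) if s[i][4]>=amin]
E
python3 - <<'E'
from h import *
t=cv2.imread("pics/top0.png"); s=cv2.imread("pics/scene0.png")
for p in [(188,207),(213,244),(253,245),(290,247),(322,246),(239,216),(239,168)]: print(p,t[p[1],p[0]],cv2.cvtColor(t,cv2.COLOR_BGR2HSV)[p[1],p[0]])
for p in [(188,207),(213,244),(253,245),(290,247),(322,246)]: print(p,p2w("top",p,.018).round(3))
for p in [(179,285),(230,308),(280,285),(324,265),(358,246)]: print(p,p2w("scene",p,.018).round(3), s[p[1],p[0]])
c=cv2.resize(t[145:265,165:365],None,fx=4,fy=4,interpolation=cv2.INTER_CUBIC); cv2.imwrite("pics/c1.png",c)
c=cv2.resize(s[150:335,160:375],None,fx=3.2,fy=3.2,interpolation=cv2.INTER_CUBIC); cv2.imwrite("pics/c2.png",c)
E
```

```text
(188, 207) [204 166 250] [166  86 250]
(213, 244) [236 118  53] [109 198 236]
(253, 245) [ 96 246 251] [ 29 157 251]
(290, 247) [212 177 251] [166  75 251]
(322, 246) [215 179 251] [165  73 251]
(239, 216) [ 74  76 239] [  0 176 239]
(239, 168) [ 92  97 224] [  1 150 224]
(188, 207) [[0.534 0.366 0.018]]
(213, 244) [[0.426 0.286 0.018]]
(253, 245) [[0.425 0.17  0.018]]
(290, 247) [[0.421 0.061 0.018]]
(322, 246) [[ 0.426 -0.032  0.018]]
(179, 285) [[0.532 0.365 0.018]] [196 158 252]
(230, 308) [[0.425 0.286 0.018]] [234 119  42]
(280, 285) [[0.422 0.171 0.018]] [  0 245 253]
(324, 265) [[0.417 0.063 0.018]] [201 165 252]
(358, 246) [[ 0.421 -0.032  0.018]] [198 163 252]
```

View pics/c1.png

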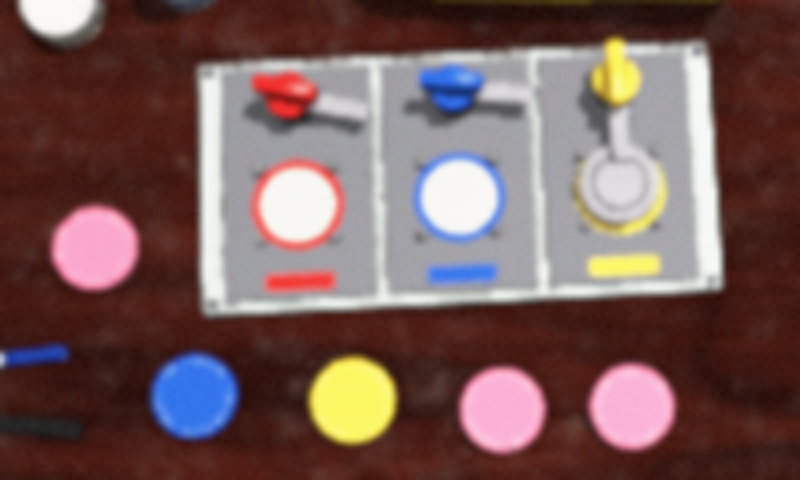

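View pics/c2.png

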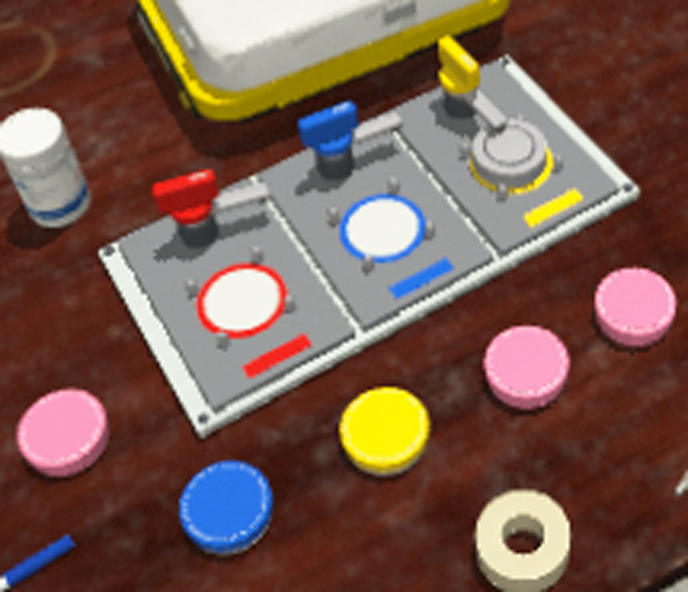

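Five dish-like things could be meant, by top pixel: blue (213,244), yellow (253,245), and pinks (188,207), (290,247), (322,246). The pinks have HSV S≈75–85 against S≈176 for the red ring, so they are decoys, and the red dish is absent. I'll take blue and yellow. Next I'll fit the stations, tray and cooler.

```bash
python3 - <<'E'
from h import *
for n in ["top","scene"]:
    im=cv2.imread(f"pics/{n}0.png"); hsv=cv2.cvtColor(im,cv2.COLOR_BGR2HSV)
    for name,los in {"red":[((0,120,120),(8,255,255)),((174,120,120),(180,255,255))],"blue":[((100,120,100),(120,255,255))],"yel":[((22,110,120),(34,255,255))]}.items():
        m=sum(cv2.inRange(hsv,*l) for l in los)
        cs,_=cv2.findContours(m,cv2.RETR_EXTERNAL,cv2.CHAIN_APPROX_NONE)
        for c in cs:
            if cv2.contourArea(c)<40 : continue
            x,y,w,h=cv2.boundingRect(c)
            if y<140: continue
            e=cv2.fitEllipse(c); M=cv2.moments(c)
            hull=cv2.convexHull(c);Mh=cv2.moments(hull); cc=(Mh['m10']/Mh['m00'],Mh['m01']/Mh['m00'])
            print(n,name,(x,y,w,h),"ell",np.round(e[0],1),np.round(e[1],1),"hull",np.round(cc,1),[p2w(n,cc,z)[0,:2].round(4).tolist() for z in (.018,.020,.083)])
t=cv2.imread("pics/top0.png"); s=cv2.imread("pics/scene0.png")
cv2.imwrite("pics/c3.png",cv2.resize(t[50:270,240:490],None,fx=2.7,fy=2.7,interpolation=cv2.INTER_CUBIC))
cv2.imwrite("pics/c4.png",cv2.resize(s[90:300,190:510],None,fx=2.4,fy=2.4,interpolation=cv2.INTER_CUBIC))
E
```

```text
top red (232, 213, 17, 5) ell [239.6 215. ] [ 3.8 18.7] hull [239.8 215. ] [[0.5134, 0.2124], [0.5131, 0.2121], [0.5037, 0.203]]
top red (228, 163, 16, 12) ell [235.7 168.1] [10.5 14.7] hull [235.7 168. ] [[0.6563, 0.2312], [0.6558, 0.2309], [0.6394, 0.2208]]
top blue (203, 233, 22, 22) ell [213.2 243.6] [20.7 21.5] hull [213.3 243.6] [[0.4273, 0.2854], [0.4271, 0.285], [0.4219, 0.2723]]
top blue (272, 211, 17, 5) ell [279.9 212.9] [ 3.4 21. ] hull [279.9 212.9] [[0.5219, 0.0941], [0.5216, 0.094], [0.5118, 0.0906]]
top blue (270, 161, 16, 12) ell [277.4 166.5] [10.6 14.3] hull [277.5 166.4] [[0.6643, 0.1056], [0.6638, 0.1055], [0.6471, 0.1015]]
top yel (204, 280, 26, 26) ell [216.4 292.7] [27.7 29.8] hull [216.5 292.6] [[0.2873, 0.2683], [0.2873, 0.2679], [0.2889, 0.2561]]
top yel (242, 234, 22, 22) ell [252.6 244.6] [21.  21.5] hull [252.6 244.6] [[0.4266, 0.1709], [0.4264, 0.1707], [0.4212, 0.1635]]
top yel (313, 155, 12, 17) ell [318.4 163.5] [10.4 15.2] hull [318.4 163.3] [[0.6771, -0.0181], [0.6766, -0.0181], [0.6592, -0.0161]]
scene red (236, 254, 21, 14) ell [246.  260.9] [ 4.
[... 711 characters left out ...]
0.5231, 0.0916], [0.4804, 0.109]]
scene blue (266, 211, 27, 21) ell [279.  220.8] [19.7 25.4] hull [279.  220.9] [[0.5823, 0.0953], [0.5808, 0.0959], [0.5331, 0.1129]]
scene blue (253, 182, 19, 17) ell [262.4 190.1] [14.7 18.5] hull [262.5 190.1] [[0.6991, 0.0878], [0.6973, 0.0883], [0.6395, 0.106]]
scene yel (242, 340, 49, 50) ell [265.6 364.2] [40.5 45.1] hull [265.6 364.2] [[0.2841, 0.2693], [0.2834, 0.2694], [0.2615, 0.2713]]
scene yel (266, 271, 28, 27) ell [279.8 284. ] [25.7 27.5] hull [279.7 283.9] [[0.4242, 0.1707], [0.4231, 0.171], [0.3891, 0.1815]]
scene yel (324, 209, 18, 12) ell [332.2 214.5] [ 3.9 25.1] hull [332.3 214.5] [[0.5333, -0.0293], [0.532, -0.0285], [0.4885, -0.0007]]
```

View pics/c3.png

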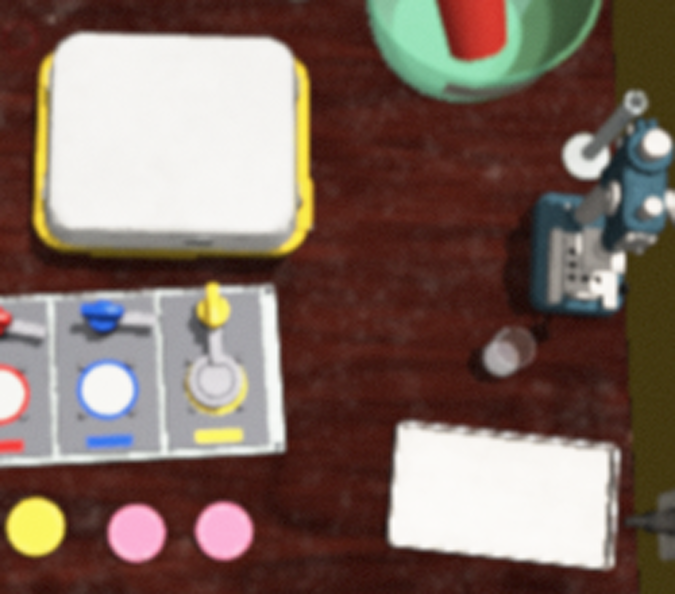

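View pics/c4.png

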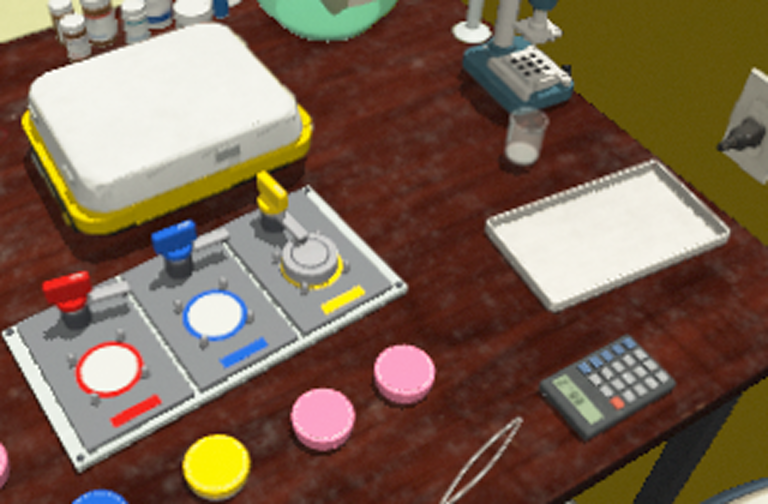

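```bash
python3 - <<'E'
from h import *
def tri(pt,ps):
    L=[]
    for n,p in (("top",pt),("scene",ps)):
        a=p2w(n,p,0)[0]; o=pose(n)[:3,3]; d=(a-o)/np.linalg.norm(a-o); L.append((o,d))
    A=sum(np.eye(3)-np.outer(d,d) for o,d in L); b=sum((np.eye(3)-np.outer(d,d))@o for o,d in L)
    X=np.linalg.solve(A,b); return X.round(3),[np.linalg.norm((np.eye(3)-np.outer(d,d))@(X-o)).round(4) for o,d in L]
print("cooler L",tri((259,136),(229.6,176.7)),"R",tri((350,134.4),(313,137)))
print("lip", p2w("scene",[(224,184),(320,146)],.04).round(3), p2w("top",[(254,141),(354,142)],.06).round(3))
# tray corners outer rim top at z .016
tp=np.array([(402,423),(620,445),(612,569),(389,546)])/2.7+[240,50]
ts=np.array([(487,228),(655,164),(728,232),(553,306)])/2.4+[190,90]
a=p2w("top",tp,.016);b=p2w("scene",ts,.016);print(a.round(3),a.mean(0).round(3));print(b.round(3),b.mean(0).round(3))
for n in["top"]:
    im=cv2.imread(f"pics/{n}0.png"); hsv=cv2.cvtColor(im,cv2.COLOR_BGR2HSV)
    for nm,lo,hi,win in [("red",(0,60,120),(10,255,255),(222,182,32,30)),("blue",(100,60,120),(125,255,255),(262,178,35,32))]:
        m=cv2.inRange(hsv,lo,hi)
        if nm=="red": m|=cv2.inRange(hsv,(170,60,120),(180,255,255))
        x,y,w,h=win; z=np.zeros_like(m); z[y:y+h,x:x+w]=m[y:y+h,x:x+w]
        e=cv2.fitEllipse(cv2.convexHull(cv2.findNonZero(z))); print(nm,e,p2w(n,e[0],.02).round(4))
for a in (-90,90,0,180):
  for p in [(.664,-.019,.1),(.647,.221,.1),(.42,.285,.02),(.5,-.33,.05)]:
    q=ctrl.ik(np.array(p),Rdown(a+4)); print(a,p,None if q is None else np.round(q,0))
E
```

```text
cooler L (array([0.741, 0.158, 0.068]), [np.float64(0.0019), np.float64(0.0019)]) R (array([ 0.752, -0.103,  0.082]), [np.float64(0.0048), np.float64(0.0048)])
lip [[ 0.751  0.173  0.04 ]
 [ 0.755 -0.122  0.04 ]] [[ 0.729  0.175  0.06 ]
 [ 0.733 -0.122  0.06 ]]
[[ 0.548 -0.232  0.016]
 [ 0.528 -0.476  0.016]
 [ 0.391 -0.461  0.016]
 [ 0.411 -0.216  0.016]] [ 0.47  -0.346  0.016]
[[ 0.539 -0.225  0.016]
 [ 0.522 -0.469  0.016]
 [ 0.396 -0.459  0.016]
 [ 0.414 -0.216  0.016]] [ 0.468 -0.342  0.016]
red ((238.88693237304688, 195.76304626464844), (23.35433578491211, 24.322288513183594), 66.0496597290039) [[0.5709 0.2173 0.02  ]]
blue ((279.2749938964844, 193.7838134765625), (22.989543914794922, 23.550827026367188), 64.52862548828125) [[0.5795 0.0975 0.02  ]]
-90 (0.664, -0.019, 0.1) [-7. 38. 78. -0. 64. 79.]
-90 (0.647, 0.221, 0.1) [ 14.  39.  75.  -0.  66. 100.]
-90 (0.42, 0.285, 0.02) [ 27.  35. 104.  -0.  40. 113.]
-90 (0.5, -0.33, 0.05) [-39.  37.  90.  -0.  52.  47.]
90 (0.664, -0.019, 0.1) [  -7.   38.   78.   -0.   64. -101.]
90 (0.647, 0.221, 0.1) [ 14.  39.  75.  -0.  66. -80.]
90 (0.42, 0.285, 0.02) [ 27.  35. 104.  -0.  40. -67.]
90 (0.5, -0.33, 0.05) [ -39.   37.   90.   -0.   52. -133.]
0 (0.664, -0.019, 0.1) [ -7.  38.  78.  -0.  64. -11.]
0 (0.647, 0.221, 0.1) [14. 39. 75. -0. 66. 10.]
0 (0.42, 0.285, 0.02) [ 27.  35. 104.  -0.  40.  23.]
0 (0.5, -0.33, 0.05) [-39.  37.  90.  -0.  52. -43.]
180 (0.664, -0.019, 0.1) [ -7.  38.  78.  -0.  64. 169.]
180 (0.647, 0.221, 0.1) [  14.   39.   75.   -0.   66. -170.]
180 (0.42, 0.285, 0.02) [  27.   35.  104.   -0.   40. -157.]
180 (0.5, -0.33, 0.05) [-39.  37.  90.  -0.  52. 137.]
```

```bash
python3 - <<'E'
from h import *
ctrl.goto(np.array([.50,.09,.25]),Rdown(-86))
T=pose("wrist"); im=ctrl.read_camera("wrist"); cv2.imwrite("pics/w1.png",im); np.save("w1T.npy",T)
print(ctrl.current_t(),ctrl.current_tool_pos(),ctrl.current_q().round(1) if hasattr(ctrl.current_q(),'round') else ctrl.current_q())
E
```

```text
2.4583 [0.49994561 0.09059676 0.24996267] [ 3.5 16.7 90.3  0.  72.9 89.4]
```

View pics/w1.png

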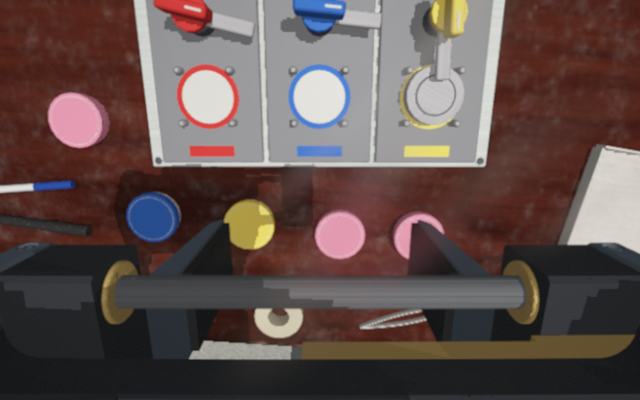

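The wrist view shows the red ring at (208,97), the blue ring at (319,96) and the blank at (437,94) under the yellow arm. The blue dish is at (153,216), yellow at (249,223), and the pinks at (78,120), (340,234), (418,235).

```bash
python3 - <<'E'
from h import *
T=np.load("w1T.npy"); im=cv2.imread("pics/w1.png"); hsv=cv2.cvtColor(im,cv2.COLOR_BGR2HSV)
for nm,lo,hi,win in [("red",(0,90,90),(10,255,255),(160,55,95,80)),("blue",(100,90,90),(125,255,255),(275,55,90,85)),("bdish",(100,90,60),(125,255,255),(110,180,80,75)),("rlab",(0,90,90),(10,255,255),(160,140,95,25)),("blab",(100,90,90),(125,255,255),(275,142,90,25)),("ylab",(20,90,90),(34,255,255),(390,142,80,25))]:
    m=cv2.inRange(hsv,lo,hi)
    if nm[0]=="r": m|=cv2.inRange(hsv,(170,60,90),(180,255,255))
    x,y,w,h=win; z=np.zeros_like(m); z[y:y+h,x:x+w]=m[y:y+h,x:x+w]
    z=cv2.morphologyEx(z,cv2.MORPH_OPEN,np.ones((2,2)))
    e=cv2.fitEllipse(cv2.convexHull(cv2.findNonZero(z))); zz=.018 if nm=="bdish" else .02
    print(nm,np.round(e[0],1),np.round(e[1],1),p2w("wrist",e[0],zz,T).round(4))
o=cv2.resize(im[0:170,130:500],None,fx=2.1,fy=2.1,interpolation=cv2.INTER_CUBIC)
# overlay model
seat={"red":(.5715,.2166),"blue":(.5802,.0967),"yel":(.5889,-.0232)}; yaw=np.radians(4.15); ex=np.array([np.cos(yaw),np.sin(yaw)]); ey=np.array([-ex[1],ex[0]])
def dr(pts,col):
    p=((w2p("wrist",pts,T)-[130,0])*2.1).round().astype(int); cv2.polylines(o,[p.reshape(-1,1,2)],True,col,1)
th=np.linspace(0,2*np.pi,40)
for k,s in seat.items():
    s=np.array(s); c=lambda ctr,r,z:np.c_[ctr[0]+r*np.cos(th),ctr[1]+r*np.sin(th),0*th+z]
    dr(c(s,.0335,.02),(0,255,0))
    for i in(-1,1):
        for j in(-1,1): dr(c(s+.038*.7071*(i*ex+j*ey),.004,.033),(0,255,255))
    dr(c(s+.075*ex,.017,.059),(255,255,0))
cv2.imwrite("pics/ov1.png",o)
E
```

```text
red [208.5  97.2] [61.3 66.3] [[0.5711 0.2172 0.02  ]]
blue [319.9  97.1] [61.9 64.3] [[0.5796 0.097  0.02  ]]
bdish [153.  217.8] [48.9 54. ] [[0.428  0.2854 0.018 ]]
rlab [212.7 151.6] [26.2 47.3] [[0.5123 0.2131 0.02  ]]
blab [318.9 151.7] [12.7 61.4] [[0.5207 0.0939 0.02  ]]
ylab [427.5 151.6] [18.6 49.4] [[ 0.5295 -0.0279  0.02  ]]
```

View pics/ov1.png

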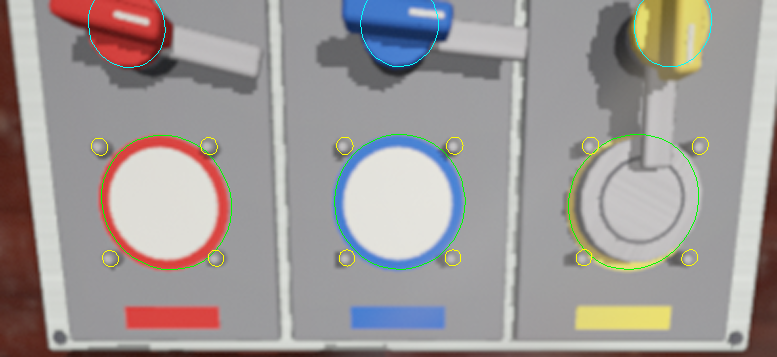

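```bash
cat >> h.py <<'E'
SEAT={"red":np.array([.5712,.2170]),"blue":np.array([.5800,.0970]),"yellow":np.array([.5887,-.0229])}
YAW=4.17; ex=np.array([np.cos(np.radians(YAW)),np.sin(np.radians(YAW))]); ey=np.array([-ex[1],ex[0]])
KNOB={k:v+.075*ex for k,v in SEAT.items()}
def st(tag=""): print(tag,"t",round(ctrl.current_t(),2),"p",np.round(ctrl.current_tool_pos(),4),"F",np.round(ctrl.current_contact_force(),1),"M",np.round(ctrl.current_wrist_torque(),2),"w",round(ctrl.current_grip_width()*91,1))
def turn(d,n=3):
    for i in range(n):
        q=np.array(ctrl.current_q()) if i==0 else q
        q=q.copy(); q[5]+=d/n; ctrl.movej(q); st(f"turn{i}")
def pic(name,cam="wrist"):
    T=pose(cam); im=ctrl.read_camera(cam); cv2.imwrite(f"pics/{name}.png",im); np.save(f"pics/{name}.npy",T); return im,T
E
python3 - <<'E'
from h import *
k=KNOB["yellow"]
ctrl.command_gripper(.5)
ctrl.goto(np.array([*k,.14]),Rdown(YAW-90)); st("above")
c=ctrl.move_l(np.array([*k,.062]),vel=.08,contact_N=8); st(f"down {c}")
ctrl.command_gripper(0); st("grip")
E
```

```text
above t 4.18 p [ 0.663  -0.0168  0.1407] F [-0.8  0.9  0.5] M [-0.03  0.15  0.02] w 45.7
down False t 5.31 p [ 0.6639 -0.0175  0.0626] F [-0.7 -0.5 -0.1] M [-0.08  0.12 -0.01] w 45.6
grip t 5.92 p [ 0.6636 -0.0171  0.0621] F [1.7 3.7 1.7] M [ 0.63  0.11 -0.03] w 11.9
```

```bash
python3 - <<'E'
from h import *
turn(-92,4)
ctrl.command_gripper(.5); st("rel")
p=ctrl.current_tool_pos(); ctrl.move_l(np.array([p[0],p[1],.16]),vel=.2)
ctrl.goto(np.array([.50,-.02,.22]),Rdown(-86)); st(); pic("w2")
E
```

```text
turn0 t 6.4 p [ 0.6636 -0.0169  0.0621] F [-0.   4.6  1.1] M [0.61 0.15 0.07] w 11.3
turn1 t 6.88 p [ 0.6635 -0.0168  0.0621] F [-0.2  5.1  1.4] M [0.74 0.18 0.07] w 11.8
turn2 t 7.37 p [ 0.6633 -0.0167  0.0621] F [-1.5  6.   2.8] M [0.87 0.3  0.08] w 11.7
turn3 t 7.85 p [ 0.6632 -0.0168  0.0621] F [-3.   5.8  3.2] M [ 0.87  0.43 -0.89] w 12.3
rel t 8.53 p [ 0.6636 -0.0171  0.0621] F [ 0.3 -0.2 -1.3] M [-0.06  0.06  0.03] w 45.6
 t 10.62 p [ 0.5001 -0.02    0.2195] F [-0.1  0.3  0.4] M [-0.14  0.18  0.01] w 45.4
```

View pics/w2.png

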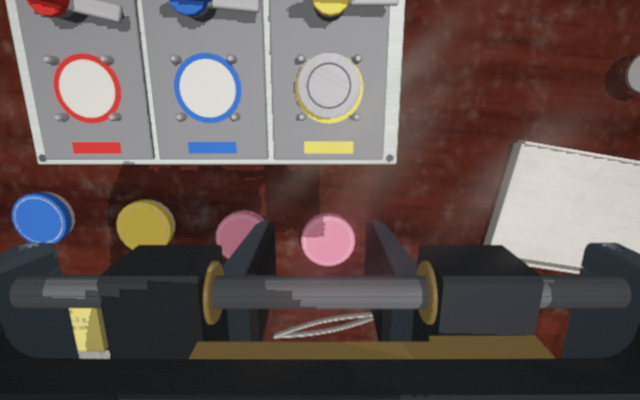

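The yellow arm at (350,2) now points along −y, and the end stop was felt at −0.89 N m. The blank is at about (330,86). I'll measure it.

```bash
python3 - <<'E'
from h import *
im=cv2.imread("pics/w2.png");T=np.load("pics/w2.npy")
o=cv2.resize(im[0:170,250:430],None,fx=4,fy=3.5,interpolation=cv2.INTER_CUBIC)
s=SEAT["yellow"]; th=np.linspace(0,2*np.pi,60)
def dr(c,r,z,col):
    p=((w2p("wrist",np.c_[c[0]+r*np.cos(th),c[1]+r*np.sin(th),0*th+z],T)-[250,0])*[4,3.5]).round().astype(int); cv2.polylines(o,[p.reshape(-1,1,2)],True,col,1)
dr(s,.0335,.02,(0,255,0)); dr(s,.03,.038,(0,0,255))
for d in (0,): dr(s+[.002,-.002],.03,.038,(255,0,255))
cv2.imwrite("pics/ov2.png",o)
E
```

```text
(no output)
```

View pics/ov2.png

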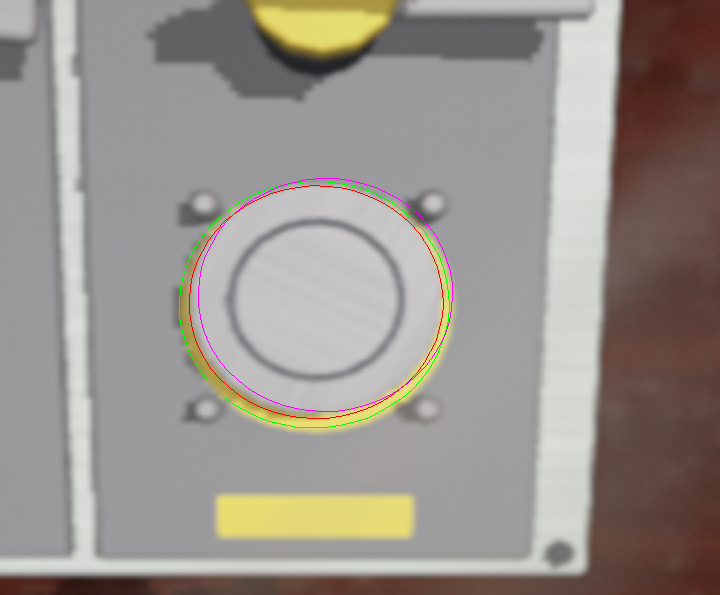

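```bash
python3 - <<'E'
from h import *
print("beaker",p2w("top",(428,185),.0).round(3))
s=SEAT["yellow"]
ctrl.command_gripper(.88)
ctrl.goto(np.array([*s,.10]),Rdown(YAW-90)); st("above")
c=ctrl.move_l(np.array([*s,.024]),vel=.08,contact_N=8); st(f"down {c}")
if not c:
    ctrl.command_gripper(0); st("grip")
    ctrl.move_l(np.array([*s,.12]),vel=.1); st("lift")
    pic("w3")
E
```

```text
beaker [[ 0.621 -0.357  0.   ]]
above t 12.01 p [ 0.5882 -0.0229  0.1006] F [0.6 0.  0.6] M [-0.06  0.17  0.03] w 79.7
down False t 13.11 p [ 0.5891 -0.023   0.0245] F [ 0.6 -0.6 -0.3] M [-0.08  0.16  0.  ] w 80.0
grip t 13.57 p [ 0.5888 -0.0229  0.0243] F [-1.1 -0.7  5.4] M [-0.04  0.27  0.04] w 58.9
lift t 14.68 p [ 0.5883 -0.0228  0.1194] F [-0.3 -0.6 -0.8] M [-0.08  0.15 -0.02] w 59.3
```

```bash
python3 - <<'E'
from h import *
R=Rdown(-94.6)
ctrl.move_l(np.array([.46,-.33,.12]),vel=.25,ori=R); st("over"); 
if ctrl.current_grip_width()*91>57:
    c=ctrl.move_l(np.array([.46,-.33,.0065]),vel=.08,contact_N=6); st(f"down {c}")
    ctrl.command_gripper(.88); st("rel")
    ctrl.move_l(np.array([.46,-.33,.12]),vel=.15); st("up")
ctrl.goto(np.array([.34,-.3,.22]),Rdown(-120)); st(); pic("w4"); pic("t4","top"); pic("s4","scene")
E
```

```text
over t 16.21 p [ 0.4603 -0.329   0.1199] F [ 0.8  0.2 -0.7] M [-0.07  0.19 -0.05] w 59.3
down False t 17.77 p [ 0.4602 -0.3302  0.0069] F [ 0.2  0.1 -2.1] M [-0.    0.22 -0.02] w 58.9
rel t 18.3 p [ 0.46   -0.33    0.0065] F [ 0.1 -0.   0.3] M [-0.02  0.16 -0.01] w 80.2
up t 19.21 p [ 0.4596 -0.3297  0.1193] F [ 0.   0.1 -0.4] M [-0.05  0.18 -0.04] w 80.2
 t 19.89 p [ 0.3402 -0.3002  0.2196] F [ 0.4 -0.5  0.5] M [ 0.    0.2  -0.02] w 80.3
```

View pics/w4.png

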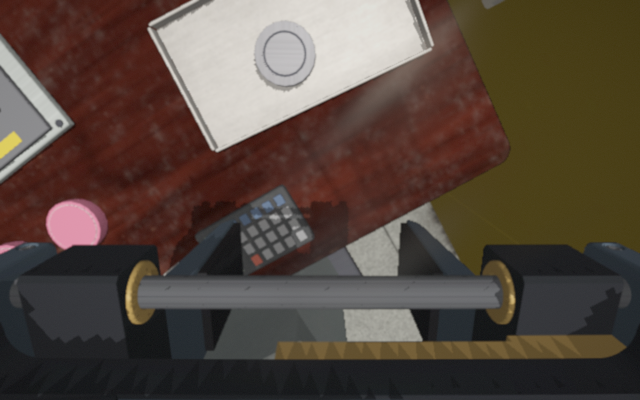

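View pics/t4.png

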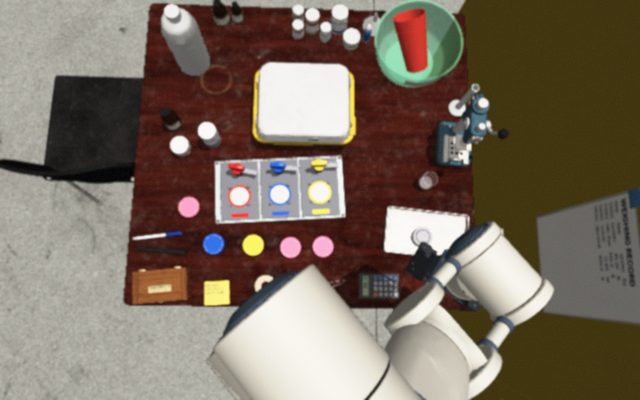

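The blank lies flat in the tray at wrist pixel (285,54). Blue (213,244) and yellow (253,245) have not moved in the top picture. Next is the yellow dish, with a close look first.

```bash
cat >> h.py <<'E'
def dishpos(color,im,T,n="wrist",z=.018,near=None):
    lo,hi={"blue":((100,90,50),(125,255,255)),"yellow":((18,90,60),(36,255,255))}[color]
    m=cv2.inRange(cv2.cvtColor(im,cv2.COLOR_BGR2HSV),lo,hi); m=cv2.morphologyEx(m,cv2.MORPH_OPEN,np.ones((3,3)))
    cs,_=cv2.findContours(m,cv2.RETR_EXTERNAL,cv2.CHAIN_APPROX_NONE); out=[]
    for c in cs:
        if cv2.contourArea(c)<150: continue
        hull=cv2.convexHull(c); e=cv2.fitEllipse(hull) if len(hull)>5 else None
        if e is None: continue
        w=p2w(n,hull.reshape(-1,2),z,T)[:,:2]; (cx,cy),r=cv2.minEnclosingCircle(w.astype(np.float32))
        out.append((np.round(e[0],1).tolist(),p2w(n,e[0],z,T)[0,:2].round(4).tolist(),[round(cx,4),round(cy,4)],round(r,4)))
    return out
E
python3 - <<'E'
from h import *
ctrl.goto(np.array([.36,.2,.2]),Rdown(YAW-90)); st()
im,T=pic("w5")
for c in("yellow","blue"): print(c,*dishpos(c,im,T),sep="\n  ")
E
```

```text
t 21.86 p [0.3604 0.1995 0.2   ] F [-0.3 -0.3  0.1] M [-0.04  0.17 -0.01] w 80.0
yellow
  ([452.7, 348.2], [0.1718, 0.0309], [0.1645, 0.0314], 0.2045)
  ([498.2, 292.1], [0.2471, -0.0072], [0.2463, -0.008], 0.0416)
  ([141.7, 292.1], [0.2191, 0.3863], [0.2181, 0.3874], 0.0417)
  ([252.9, 227.2], [0.304, 0.2651], [0.2915, 0.2674], 0.0479)
  ([359.1, 108.9], [0.4315, 0.1662], [0.4278, 0.1623], 0.0425)
  ([585.5, 11.1], [0.5325, -0.0301], [0.5317, -0.03], 0.0257)
blue
  ([234.6, 102.5], [0.429, 0.2855], [0.428, 0.2854], 0.031)
  ([111.9, 63.6], [0.4562, 0.4005], [0.4564, 0.4004], 0.0238)
  ([451.6, 10.9], [0.5231, 0.0915], [0.523, 0.0912], 0.0254)
```

View pics/w5.png

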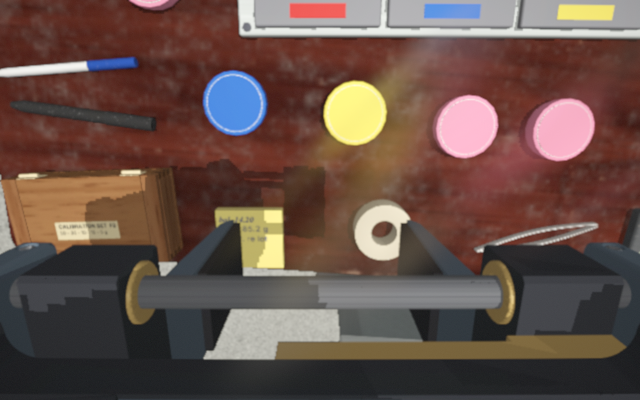

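```bash
python3 - <<'E'
from h import *
T=np.load("pics/w5.npy"); d=p2w("wrist",(355,112.5),.018,T)[0]; print(d.round(4))
d=.5*(d[:2]+np.array([.4262,.1708]))
R=Rdown(YAW-90)
ctrl.goto(np.array([*d,.08]),R); 
c=ctrl.move_l(np.array([*d,.0045]),vel=.08,contact_N=8); st(f"down {c}")
if not c:
    ctrl.command_gripper(0); st("grip")
    ctrl.move_l(np.array([*d,.10]),vel=.1); st("lift"); pic("w6"); im,T=pic("s6","scene")
E
```

```text
[0.4279 0.1698 0.018 ]
down False t 23.62 p [0.4273 0.1704 0.0049] F [ 1.1 -0.2 -0.6] M [-0.08  0.15  0.01] w 80.3
grip t 24.07 p [0.4272 0.1704 0.0047] F [0.  0.1 6.7] M [-0.09  0.2  -0.01] w 59.0
lift t 25.18 p [0.4267 0.1702 0.0995] F [-0.7  0.2 -0.6] M [-0.06  0.12 -0.01] w 59.2
```

View pics/w6.png

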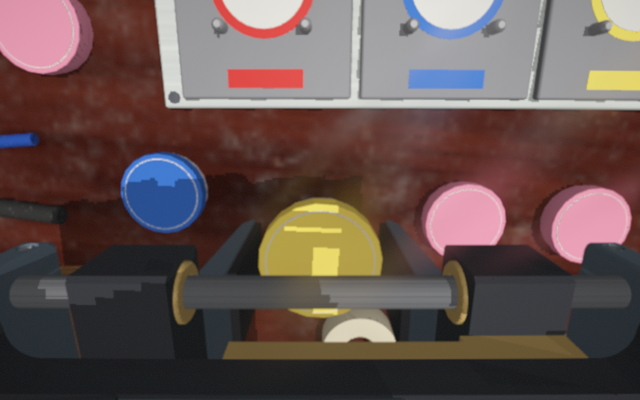

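```bash
python3 - <<'E'
from h import *
T=np.load("pics/w6.npy"); tp=np.array(ctrl.current_tool_pos())
# visible outline points on lid, fit circle r=30mm
pts=p2w("wrist",[(259,250),(381,250),(320,199),(275,217),(365,217)],tp[2]+.0135,T)[:,:2]
from scipy.optimize import least_squares
r=least_squares(lambda c:np.linalg.norm(pts-c,axis=1)-.03,tp[:2]); print("centre",r.x.round(4),"tcp",tp.round(4),"res",r.fun.round(4),"off ex,ey",((r.x-tp[:2])@ex).round(4),((r.x-tp[:2])@ey).round(4))
s=SEAT["yellow"]; R=Rdown(YAW-90)
ctrl.move_l(np.array([*s,.11]),vel=.25); st("over"); pic("w7")
E
```

```text
centre [0.4276 0.1699] tcp [0.4267 0.1702 0.0994] res [-0.0004 -0.0004  0.0001  0.     -0.    ] off ex,ey 0.0009 -0.0004
over t 26.44 p [ 0.5876 -0.022   0.1097] F [ 0.2  0.7 -0.4] M [-0.03  0.17 -0.03] w 58.9
```

View pics/w7.png

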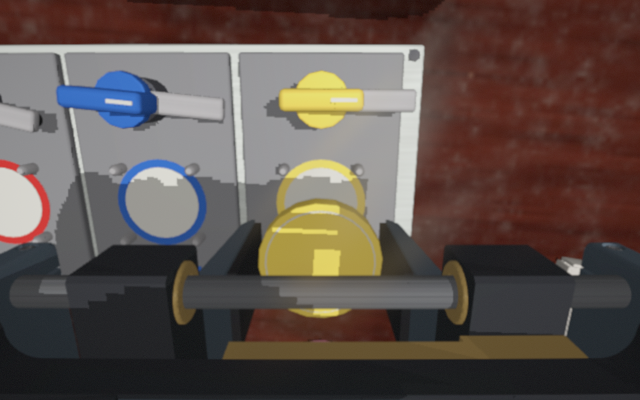

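```bash
python3 - <<'E'
from h import *
s=SEAT["yellow"]-.0009*ex
ctrl.move_l(np.array([*s,.06]),vel=.1); st()
if ctrl.current_grip_width()*91>57:
    c=ctrl.move_l(np.array([*s,.0248]),vel=.06,contact_N=5); st(f"down {c}")
    ctrl.command_gripper(.82); st("rel")
    ctrl.move_l(np.array([*s,.12]),vel=.15); st("up")
    ctrl.goto(np.array([.45,.16,.2]),Rdown(YAW-90)); st(); pic("w8")
E
```

```text
t 27.14 p [ 0.588  -0.0228  0.0603] F [-0.3  0.8 -0.7] M [-0.03  0.19 -0.03] w 59.4
down True t 27.73 p [ 0.5871 -0.0229  0.024 ] F [ 0.9 -0.3 -0.2] M [-0.04  0.07  0.04] w 59.2
rel t 28.18 p [ 0.5868 -0.0228  0.0244] F [-0.5  0.1  0. ] M [-0.07  0.13 -0.04] w 74.8
up t 28.96 p [ 0.5873 -0.0229  0.1193] F [-1.  -0.3 -1. ] M [-0.08  0.14  0.  ] w 74.5
 t 29.92 p [0.4507 0.1595 0.1995] F [0.5 0.  0.5] M [-0.08  0.15 -0.01] w 74.9
```

View pics/w8.png

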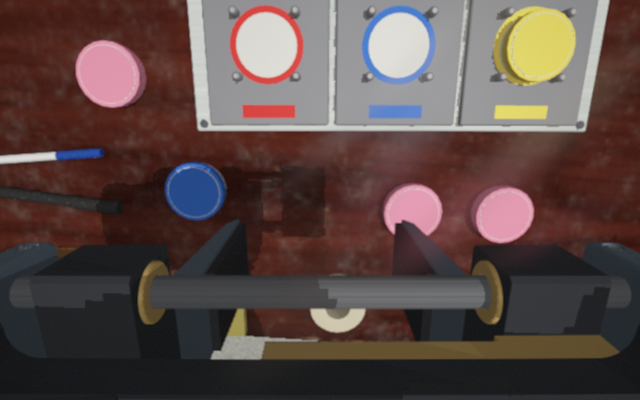

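The yellow dish stands on its station at (538,46); parallax shifts it, so I'll check it by overlay later. The blue dish is at (195,191). Picking blue now.

```bash
python3 - <<'E'
from h import *
im=cv2.imread("pics/w8.png");T=np.load("pics/w8.npy")
for r in dishpos("blue",im,T): print(r)
d=[r for r in dishpos("blue",im,T) if .028<r[3]<.034 and r[1][0]<.5]; print(d)
d=np.array(d[0][1]); 
if np.linalg.norm(d-[.428,.2854])<.006:
    R=Rdown(YAW-90); ctrl.command_gripper(.88)
    ctrl.goto(np.array([*d,.08]),R)
    c=ctrl.move_l(np.array([*d,.0045]),vel=.08,contact_N=8); st(f"down {c}")
    if not c:
        ctrl.command_gripper(0); st("grip")
        ctrl.move_l(np.array([*d,.10]),vel=.1); st("lift"); pic("w9")
E
```

```text
([194.5, 190.7], [0.4291, 0.2851], [0.4284, 0.2852], 0.0315)
([79.5, 153.6], [0.4589, 0.3989], [0.4585, 0.399], 0.0244)
([395.4, 111.9], [0.5212, 0.0911], [0.522, 0.0917], 0.0253)
([398.3, 44.4], [0.5813, 0.0961], [0.5807, 0.0961], 0.034)
[([194.5, 190.7], [0.4291, 0.2851], [0.4284, 0.2852], 0.0315)]
down False t 32.11 p [0.4293 0.2852 0.0049] F [-0.5 -1.2  0.1] M [-0.05  0.15 -0.01] w 80.2
grip t 32.57 p [0.4292 0.2852 0.0047] F [-0.4 -0.3  5.9] M [-0.12  0.25  0.05] w 59.2
lift t 33.67 p [0.4288 0.2849 0.0995] F [-0.7 -0.7 -0.5] M [-0.14  0.21 -0.01] w 59.2
```

View pics/w9.png

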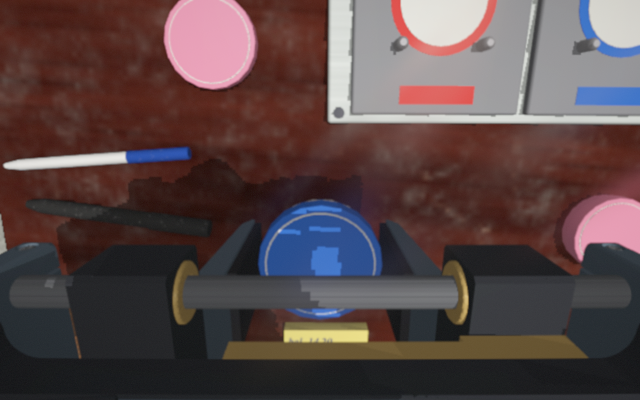

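```bash
python3 - <<'E'
from h import *
s=SEAT["blue"]-.0007*ex
ctrl.move_l(np.array([*s,.11]),vel=.25); st("over")
ctrl.move_l(np.array([*s,.06]),vel=.1); st()
if ctrl.current_grip_width()*91>57:
    c=ctrl.move_l(np.array([*s,.0248]),vel=.06,contact_N=5); st(f"down {c}")
    ctrl.command_gripper(.82); st("rel")
    ctrl.move_l(np.array([*s,.12]),vel=.15); st("up")
ctrl.goto(np.array([.5,.085,.25]),Rdown(YAW-90)); st(); pic("w10"); pic("t10","top"); pic("s10","scene")
im=cv2.imread("pics/w10.png");T=np.load("pics/w10.npy")
X0,X1,f=120,520,1.95
o=cv2.resize(im[0:180,X0:X1],None,fx=f,fy=f,interpolation=cv2.INTER_CUBIC); th=np.linspace(0,2*np.pi,60)
def dr(c,r,z,col):
    p=((w2p("wrist",np.c_[c[0]+r*np.cos(th),c[1]+r*np.sin(th),0*th+z],T)-[X0,0])*f).round().astype(int); cv2.polylines(o,[p.reshape(-1,1,2)],True,col,1)
for k in SEAT: dr(SEAT[k],.0335,.02,(0,255,0)); dr(SEAT[k],.03,.038,(0,0,0) )
cv2.imwrite("pics/ov10.png",o)
for c in("yellow","blue"): print(c,*dishpos(c,im,T,z=.038),sep="\n  ")
print(SEAT)
E
```

```text
over t 34.84 p [0.5783 0.0978 0.1098] F [ 0.2  0.8 -0.2] M [-0.04  0.18  0.08] w 58.9
 t 35.49 p [0.5794 0.0972 0.0603] F [-0.2 -0.3  0.4] M [-0.02  0.16  0.04] w 59.0
down True t 36.08 p [0.5786 0.0968 0.0242] F [0.9 0.1 1.7] M [-0.22 -0.01  0.01] w 59.4
rel t 36.52 p [0.5783 0.0969 0.0244] F [-0.6  0.2  0.9] M [-0.03  0.14  0.01] w 74.3
up t 37.31 p [0.5788 0.0969 0.1193] F [-0.1 -0.6 -0.6] M [-0.1   0.17  0.03] w 74.3
 t 37.97 p [0.4999 0.085  0.2494] F [ 0.  -0.1 -0.2] M [-0.05  0.18  0.03] w 74.3
yellow
  ([444.3, 347.9], [0.2886, -0.0878], [0.2756, -0.0857], 0.2255)
  ([486.9, 292.1], [0.3697, -0.126], [0.3688, -0.1277], 0.0449)
  ([153.0, 292.0], [0.3412, 0.2732], [0.3399, 0.2741], 0.0449)
  ([426.8, 96.3], [0.588, -0.0199], [0.5875, -0.0202], 0.0337)
  ([448.9, 7.9], [0.6719, -0.0292], [0.6718, -0.0292], 0.0287)
blue
  ([48.2, 184.5], [0.4656, 0.3827], [0.4656, 0.3825], 0.0238)
  ([314.0, 150.0], [0.5243, 0.0924], [0.5243, 0.0925], 0.024)
  ([313.8, 95.6], [0.5802, 0.0965], [0.5793, 0.0962], 0.0324)
  ([312.6, 2.8], [0.6664, 0.1035], [0.6648, 0.1031], 0.0255)
{'red': array([0.5712, 0.217 ]), 'blue': array([0.58 , 0.097]), 'yellow': array([ 0.5887, -0.0229])}
```

View pics/ov10.png

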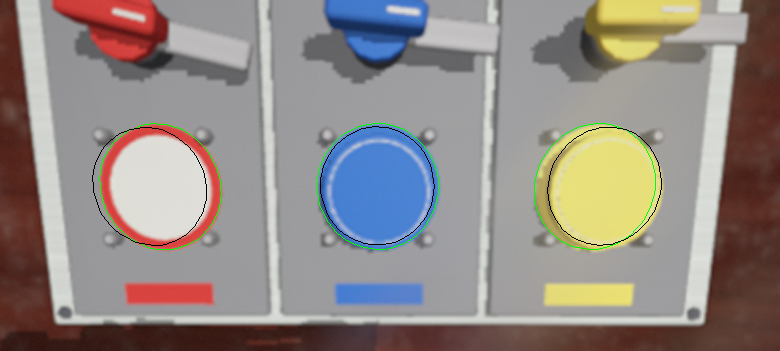

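View pics/t10.png

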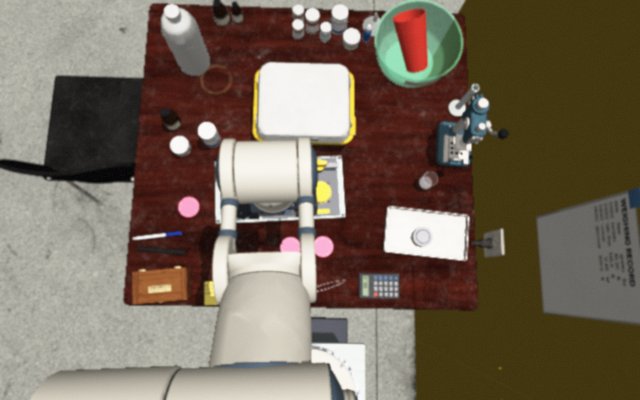

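The lid overlays match the model circles to about 1 mm on blue and yellow. The blank is in the tray at top pixel (421,237). Now I'll measure the red and blue clamp angles.

```bash
python3 - <<'E'
from h import *
ctrl.command_gripper(.5)
ctrl.goto(np.array([.58,.155,.25]),Rdown(YAW-90)); im,T=pic("w11"); st()
X0,f=120,1.95
o=cv2.resize(im[0:200,X0:520],None,fx=f,fy=f,interpolation=cv2.INTER_CUBIC); o0=o.copy()
for k,th in (("red",.2),("blue",.05),("yellow",0)):
    a=np.radians(YAW-90)-th; u=np.array([np.cos(a),np.sin(a)]); v=np.array([-u[1],u[0]])
    c=[KNOB[k]+.02*u+.007*v,KNOB[k]+.059*u+.007*v,KNOB[k]+.059*u-.007*v,KNOB[k]+.02*u-.007*v]
    p=((w2p("wrist",[[*x,.051] for x in c],T)-[X0,0])*f).round().astype(int); cv2.polylines(o,[p.reshape(-1,1,2)],True,(0,255,0),1)
    c=[KNOB[k]+i*.023*u+j*.006*v for i,j in((1,1),(1,-1),(-1,-1),(-1,1))]
    p=((w2p("wrist",[[*x,.083] for x in c],T)-[X0,0])*f).round().astype(int); cv2.polylines(o,[p.reshape(-1,1,2)],True,(0,255,255),1)
cv2.imwrite("pics/ov11.png",o)
E
```

```text
t 39.3 p [0.5796 0.1549 0.2497] F [-0.2 -0.6 -0. ] M [-0.05  0.14  0.02] w 45.5
```

View pics/ov11.png

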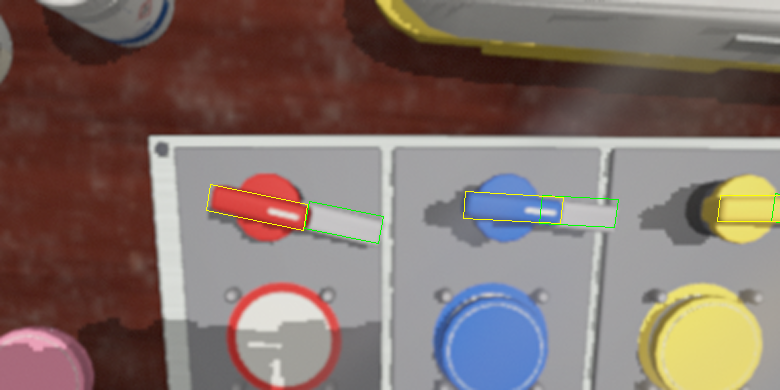

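Overlays at 0.20 (red), 0.05 (blue) and 0.0 rad (yellow) match the bars and arms exactly. Turning red home.

```bash
cat >> h.py <<'E'
def close_clamp(k,th):
    p=KNOB[k]; a=YAW-np.degrees(th)
    ctrl.command_gripper(.45)
    ctrl.goto(np.array([*p,.14]),Rdown(a)); st("above")
    c=ctrl.move_l(np.array([*p,.062]),vel=.08,contact_N=8); st(f"down {c}")
    if c: return
    ctrl.command_gripper(0); st("grip")
    turn(90-np.degrees(th)+2.5,4)
    ctrl.command_gripper(.45); st("rel")
    q=ctrl.current_tool_pos(); ctrl.move_l(np.array([q[0],q[1],.15]),vel=.15)
def ovl(im,T,ths,name,X0=120,f=1.95,H=200):
    o=cv2.resize(im[0:H,X0:X0+400],None,fx=f,fy=f,interpolation=cv2.INTER_CUBIC); t=np.linspace(0,2*np.pi,60)
    def dr(P,col):
        p=((w2p("wrist",P,T)-[X0,0])*f).round().astype(int); cv2.polylines(o,[p.reshape(-1,1,2)],True,col,1)
    for k,th in ths.items():
        a=np.radians(YAW-90)-th; u=np.array([np.cos(a),np.sin(a)]); v=np.array([-u[1],u[0]])
        dr([[*(KNOB[k]+x*u+y*v),.051] for x,y in((.023,.007),(.059,.007),(.059,-.007),(.023,-.007))],(0,255,0))
        dr([[*(KNOB[k]+i*.023*u+j*.006*v),.083] for i,j in((1,1),(1,-1),(-1,-1),(-1,1))],(0,255,255))
        dr(np.c_[SEAT[k][0]+.03*np.cos(t),SEAT[k][1]+.03*np.sin(t),0*t+.038],(0,0,0))
    cv2.imwrite(f"pics/{name}.png",o)
E
python3 - <<'E'
from h import *
close_clamp("red",.2)
ctrl.goto(np.array([.56,.12,.25]),Rdown(YAW-90)); im,T=pic("w12"); st()
ovl(im,T,{"red":1.57,"blue":.05,"yellow":0},"ov12")
E
```

```text
above t 40.83 p [0.6461 0.2223 0.1404] F [-0.4  0.   0.4] M [-0.1  -0.    0.01] w 41.1
down False t 41.95 p [0.6464 0.2226 0.0626] F [0.5 0.1 0.2] M [-0.12 -0.    0.03] w 41.0
grip t 42.51 p [0.6462 0.2225 0.0622] F [ 1.3 -0.1  0.4] M [-0.1  -0.13 -0.04] w 11.8
turn0 t 42.95 p [0.6463 0.2225 0.0622] F [ 0.9  0.4 -0.8] M [-0.13 -0.07 -0.12] w 11.8
turn1 t 43.39 p [0.6463 0.2225 0.0622] F [ 1.2 -0.5 -2.2] M [-0.2  -0.17 -0.03] w 12.1
turn2 t 43.83 p [0.6463 0.2224 0.0622] F [ 1.9 -1.1 -1. ] M [-0.36 -0.26 -0.07] w 11.4
turn3 t 44.27 p [0.6462 0.2224 0.0622] F [ 1.1 -3.2 -0.1] M [-0.62 -0.01  0.88] w 12.3
rel t 44.89 p [0.6462 0.2225 0.0622] F [-0.9 -0.9 -0.4] M [-0.04  0.19 -0.02] w 40.6
 t 46.38 p [0.5602 0.1205 0.2487] F [-0.6  0.8  0.4] M [-0.04  0.13 -0.03] w 40.9
```

View pics/ov12.png

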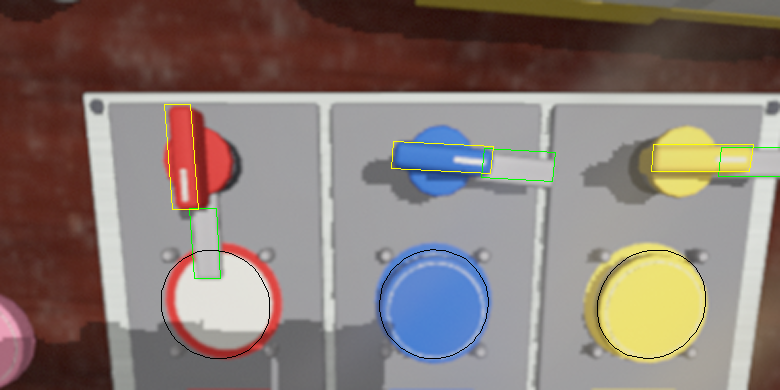

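Red is home: the end stop was felt at 0.88 N m and the overlay matches. Both dishes are still centred. Now yellow, then a look, then blue.

```bash
python3 - <<'E'
from h import *
close_clamp("yellow",0)
ctrl.goto(np.array([.56,.06,.25]),Rdown(YAW-90)); im,T=pic("w13"); st()
ovl(im,T,{"red":1.57,"blue":.05,"yellow":1.57},"ov13")
E
```

```text
above t 48.24 p [ 0.6635 -0.0171  0.1402] F [ 0.  -0.4 -0.4] M [-0.11  0.03  0.  ] w 40.9
down False t 49.37 p [ 0.6639 -0.0175  0.0625] F [0.8 0.2 0.6] M [-0.15  0.05 -0.04] w 41.1
grip t 49.92 p [ 0.6633 -0.0175  0.0622] F [-2.9 -0.   4.8] M [-0.2   0.64 -0.15] w 12.0
turn0 t 50.41 p [ 0.6631 -0.0174  0.0621] F [-4.3  0.9  2.7] M [-0.13  0.64 -0.02] w 11.8
turn1 t 50.89 p [ 0.663  -0.0174  0.0621] F [-5.6 -0.2  5.2] M [-0.04  1.01 -0.05] w 12.1
turn2 t 51.38 p [ 0.6629 -0.0173  0.0621] F [-5.4  1.6  5.8] M [ 0.15  1.13 -0.09] w 11.6
turn3 t 51.86 p [ 0.6629 -0.0172  0.0621] F [-5.   2.8  5.1] M [0.37 1.12 0.92] w 12.0
rel t 52.48 p [ 0.6633 -0.0175  0.0621] F [-0.   0.5 -0.4] M [-0.06  0.15  0.03] w 40.8
 t 53.95 p [0.5602 0.0596 0.2489] F [ 0.3  0.4 -0.7] M [-0.09  0.11  0.02] w 40.8
```

View pics/ov13.png

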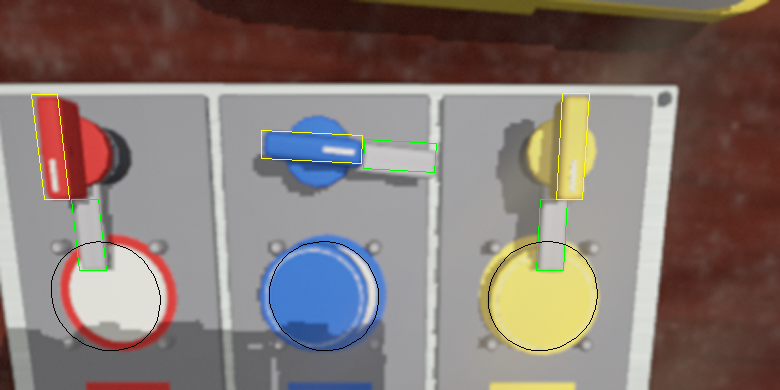

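Yellow is home with its dish in place. But a white crescent shows to the right of the blue lid at (368,285), so the blue dish may have been knocked. I'll zoom in.

```bash
python3 - <<'E'
from h import *
im=cv2.imread("pics/w13.png");T=np.load("pics/w13.npy")
cv2.imwrite("pics/c13.png",cv2.resize(im[95:205,225:345],None,fx=5,fy=5,interpolation=cv2.INTER_CUBIC))
print(*dishpos("blue",im,T,z=.038),sep="\n")
im,T=pic("s13","scene"); cv2.imwrite("pics/c14.png",cv2.resize(im[170:280,190:360],None,fx=4,fy=4,interpolation=cv2.INTER_CUBIC)); print(ctrl.current_t())
E
```

```text
([33.7, 230.4], [0.4699, 0.3811], [0.4699, 0.3803], 0.0236)
([285.4, 150.6], [0.5816, 0.0978], [0.5811, 0.0983], 0.035)
([280.3, 76.9], [0.6561, 0.1065], [0.6552, 0.1066], 0.0258)
54.0
```

View pics/c13.png

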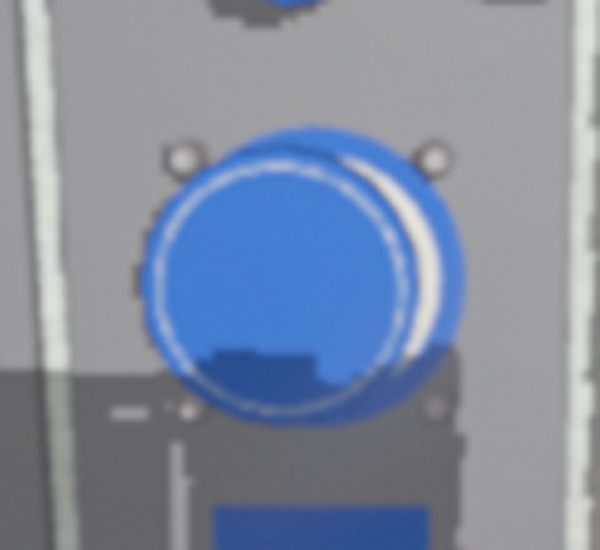

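View pics/c14.png

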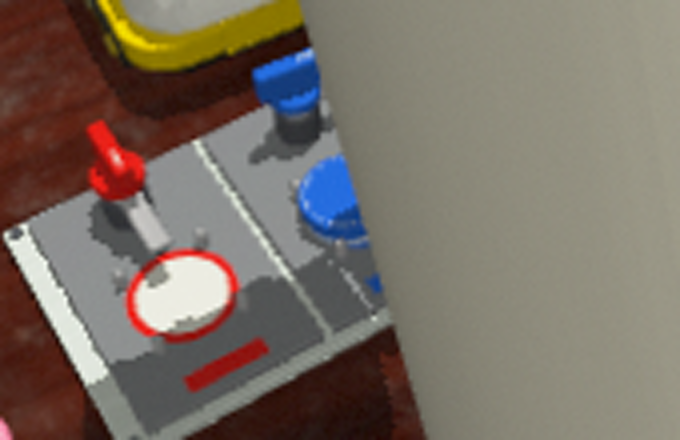

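The blue dish has slid a few mm toward +y, against the stops. It was centred at t=46 s, after red went home. I'll measure it and recentre it. The knock may have come before yellow reached home, so I'll then redo the yellow clamp so that the order strictly holds.

```bash
python3 - <<'E'
from h import *
T=np.load("pics/w13.npy")
from scipy.optimize import least_squares
e=np.array([(157,290),(281,164),(405,290),(281,411),(190,205),(373,205),(205,380)])/5+[225,95]
w=p2w("wrist",e,.038,T)[:,:2]; r=least_squares(lambda c:np.linalg.norm(w-c[:2],axis=1)-c[2],[.58,.1,.027]); print("inner circle",r.x.round(4),r.fun.round(4))
d=r.x[:2]-SEAT["blue"]; print("offset ex,ey mm",(d@ex*1e3).round(1),(d@ey*1e3).round(1))
# closer view
ctrl.command_gripper(.9)
ctrl.goto(np.array([.52,.1,.17]),Rdown(YAW-90)); im,T=pic("w14"); st()
E
```

```text
inner circle [0.5788 0.1019 0.0265] [ 0.0004  0.     -0.0001  0.0001 -0.0003  0.0002 -0.0002]
offset ex,ey mm -0.8 5.0
 t 55.3 p [0.5208 0.1    0.1706] F [-0.7 -0.2  0.2] M [-0.09  0.14  0.02] w 82.0
```

View pics/w14.png

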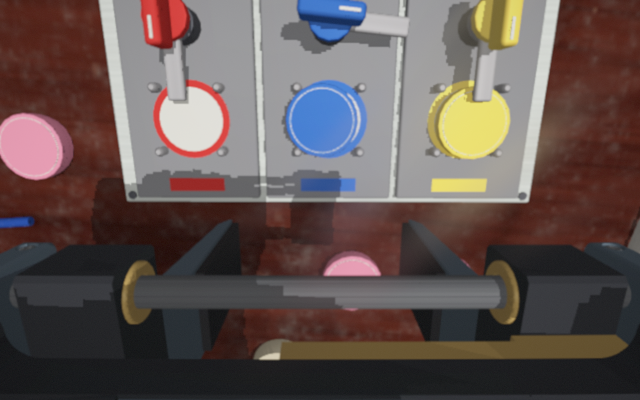

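```bash
python3 - <<'E'
from h import *
s=SEAT["blue"]; d=s-.0008*ex+.005*ey; R=Rdown(YAW-90)
ctrl.goto(np.array([*d,.09]),R); st()
c=ctrl.move_l(np.array([*d,.0245]),vel=.06,contact_N=8); st(f"down {c}")
if not c:
    ctrl.command_gripper(0); st("grip")
    ctrl.move_l(np.array([*d,.09]),vel=.08); st("lift"); im,T=pic("w15")
E
```

```text
t 55.78 p [0.5795 0.1015 0.0902] F [-1.3  0.9  0. ] M [-0.03  0.17  0.01] w 81.8
down False t 57.02 p [0.5791 0.102  0.0249] F [ 0.3  0.  -0.6] M [-0.1   0.16 -0.04] w 82.0
grip t 57.51 p [0.579  0.1019 0.0247] F [-0.2  0.3  2.9] M [-0.02  0.22  0.03] w 59.0
lift t 58.48 p [0.5785 0.1019 0.0896] F [-0.1  0.2  0.1] M [-0.04  0.16  0.01] w 59.3
```

View pics/w15.png

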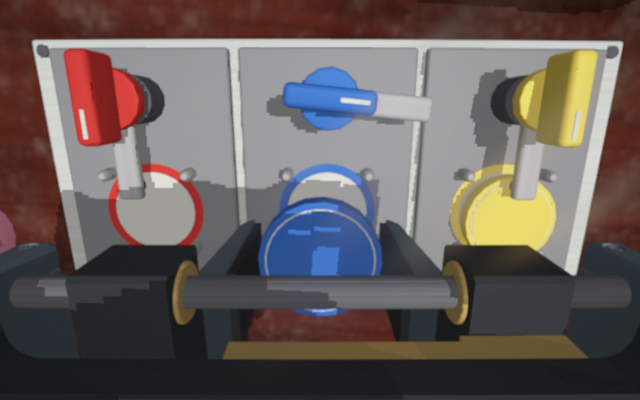

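```bash
python3 - <<'E'
from h import *
s=SEAT["blue"]-.0008*ex
ctrl.move_l(np.array([*s,.06]),vel=.08); st()
if ctrl.current_grip_width()*91>57:
    c=ctrl.move_l(np.array([*s,.0245]),vel=.06,contact_N=5); st(f"down {c}")
    ctrl.command_gripper(.82); st("rel")
    ctrl.move_l(np.array([*s,.12]),vel=.15); st("up")
ctrl.goto(np.array([.56,.06,.25]),Rdown(YAW-90)); im,T=pic("w16"); st()
ovl(im,T,{"red":1.57,"blue":.05,"yellow":1.57},"ov16")
E
```

```text
t 59.06 p [0.579  0.0969 0.0597] F [ 0.6 -0.4 -0.1] M [-0.13  0.13  0.02] w 59.1
down True t 59.65 p [0.5785 0.0969 0.0238] F [1.2 0.4 0.2] M [-0.09 -0.02  0.01] w 59.5
rel t 60.1 p [0.5783 0.0969 0.0241] F [0.5 0.1 0.5] M [-0.07  0.19  0.06] w 74.7
up t 60.89 p [0.5787 0.0969 0.1193] F [-0.4  0.4 -0.1] M [-0.08  0.17 -0.02] w 74.5
 t 61.55 p [0.5594 0.06   0.2488] F [-0.4  0.9 -0.3] M [-0.02  0.14  0.04] w 74.5
```

View pics/ov16.png

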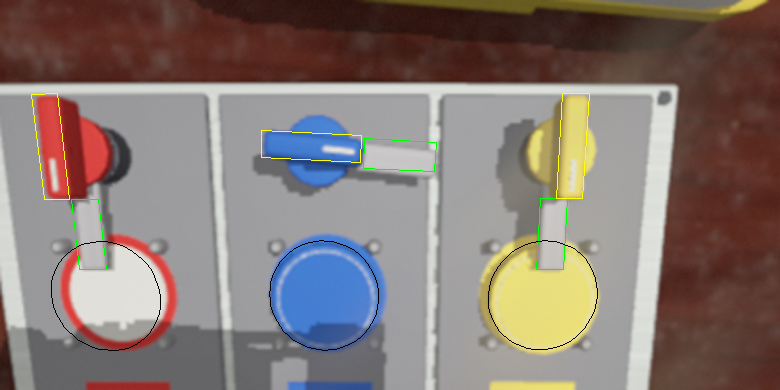

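Blue is centred again. Redoing yellow: full back turn, then home, then blue.

```bash
python3 - <<'E'
from h import *
k=KNOB["yellow"]
ctrl.command_gripper(.45)
ctrl.goto(np.array([*k,.14]),Rdown(YAW-90))
c=ctrl.move_l(np.array([*k,.062]),vel=.08,contact_N=8); st(f"down {c}")
if not c:
    ctrl.command_gripper(0); st("grip")
    turn(-91,4); turn(93.5,4)
    ctrl.command_gripper(.45); st("rel")
    ctrl.move_l(np.array([*k,.15]),vel=.15)
ctrl.goto(np.array([.56,.06,.25]),Rdown(YAW-90)); im,T=pic("w17"); st()
ovl(im,T,{"red":1.57,"blue":.05,"yellow":1.57},"ov17")
E
```

```text
down False t 64.08 p [ 0.6639 -0.0175  0.0626] F [-0.8  0.6  0.8] M [-0.08  0.16 -0.01] w 40.8
grip t 64.63 p [ 0.6636 -0.0171  0.0621] F [-0.3  3.9  2.3] M [ 0.59  0.23 -0.1 ] w 11.6
turn0 t 65.12 p [ 0.6635 -0.017   0.0621] F [-0.8  3.   1.3] M [0.5  0.21 0.03] w 11.7
turn1 t 65.6 p [ 0.6634 -0.0169  0.0621] F [-1.4  4.9  2.9] M [0.85 0.29 0.06] w 11.5
turn2 t 66.08 p [ 0.6633 -0.0168  0.0622] F [-1.3  4.9  3. ] M [0.95 0.37 0.05] w 12.2
turn3 t 66.57 p [ 0.6632 -0.0168  0.0621] F [-2.6  5.4  2.8] M [ 0.98  0.46 -0.74] w 11.7
turn0 t 67.06 p [ 0.6633 -0.0168  0.0621] F [0.6 3.  1.1] M [ 0.49 -0.02 -0.1 ] w 11.8
turn1 t 67.55 p [ 0.6634 -0.0169  0.0621] F [1.5 2.  0.8] M [ 0.4  -0.19 -0.02] w 11.7
turn2 t 68.04 p [ 0.6634 -0.017   0.0622] F [ 2.5  0.1 -1. ] M [ 0.05 -0.42 -0.07] w 12.1
turn3 t 68.53 p [ 0.6634 -0.017   0.0622] F [ 3.6 -2.   0.1] M [-0.33 -0.38  0.95] w 12.4
rel t 69.15 p [ 0.6632 -0.0168  0.0621] F [ 0.8 -0.9  0.4] M [-0.04  0.15 -0.01] w 40.7
 t 70.62 p [0.5602 0.0596 0.2489] F [ 0.3 -0.6  0.7] M [-0.03  0.17 -0.  ] w 41.1
```

View pics/ov17.png

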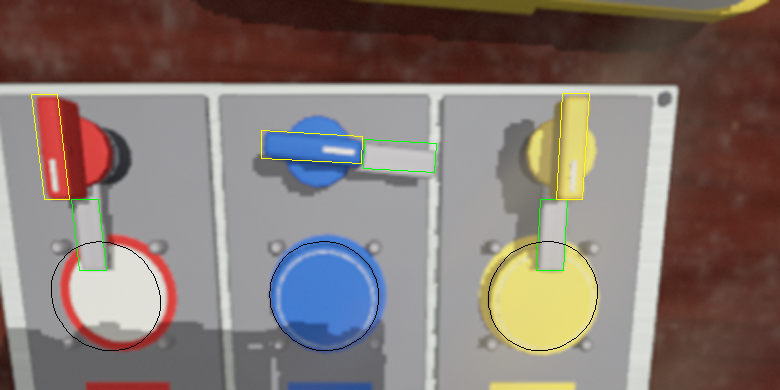

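Red and yellow are home and both dishes are centred. Now blue.

```bash
python3 - <<'E'
from h import *
close_clamp("blue",.05)
ctrl.goto(np.array([.56,.09,.25]),Rdown(YAW-90)); im,T=pic("w18"); st()
ovl(im,T,{"red":1.57,"blue":1.57,"yellow":1.57},"ov18")
E
```

```text
above t 72.2 p [0.6548 0.1023 0.1402] F [ 0.4 -0.9 -0. ] M [-0.13  0.1   0.04] w 41.2
down False t 73.33 p [0.6552 0.1025 0.0626] F [0.8 0.2 0.2] M [-0.12  0.08  0.06] w 41.0
grip t 73.88 p [0.6548 0.1024 0.0621] F [-0.9 -0.6  3.2] M [-0.16  0.31 -0.  ] w 11.8
turn0 t 74.36 p [0.6547 0.1024 0.0621] F [-2.6 -0.3  2.7] M [-0.13  0.45 -0.04] w 11.8
turn1 t 74.83 p [0.6546 0.1024 0.0621] F [-2.   1.1  4.1] M [-0.01  0.65 -0.05] w 11.9
turn2 t 75.31 p [0.6546 0.1025 0.0621] F [-3.7  1.1  4.5] M [ 0.16  0.87 -0.06] w 11.5
turn3 t 75.78 p [0.6547 0.1026 0.0621] F [-3.3  3.1  3.3] M [0.4  0.85 0.93] w 12.5
rel t 76.4 p [0.6548 0.1024 0.0621] F [-0.1 -0.6  0.2] M [-0.07  0.16 -0.01] w 41.0
 t 77.79 p [0.5601 0.09   0.2488] F [-0.1 -0.2 -0.4] M [-0.05  0.17 -0.  ] w 40.6
```

View pics/ov18.png

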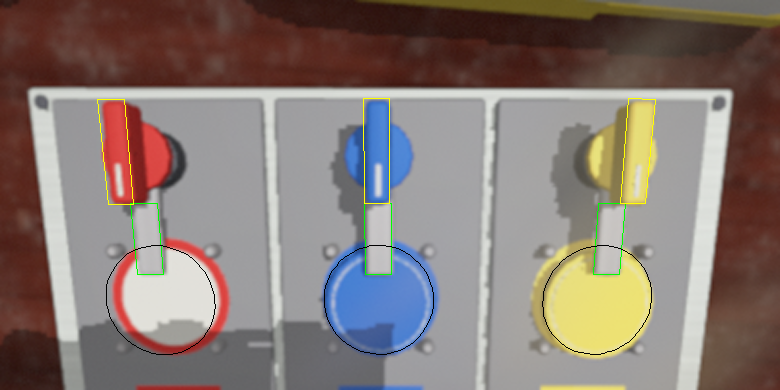

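All three clamps are home and the dishes are centred. I'll retract and take one final check of the whole scene.

```bash
python3 - <<'E'
from h import *
ctrl.goto(np.array([.30,.35,.30]),Rdown(YAW-90)); ctrl.sleep(.5)
im,T=pic("t19","top"); s,_=pic("s19","scene"); st()
cv2.imwrite("pics/c19.png",np.vstack([cv2.resize(im[145:265,165:475],(744,288),interpolation=cv2.INTER_CUBIC),cv2.resize(s[120:250,190:510],(744,302),interpolation=cv2.INTER_CUBIC)]))
E
```

```text
t 79.78 p [0.3  0.35 0.3 ] F [0.5 0.6 0.2] M [-0.05  0.15  0.04] w 40.9
```

View pics/c19.png

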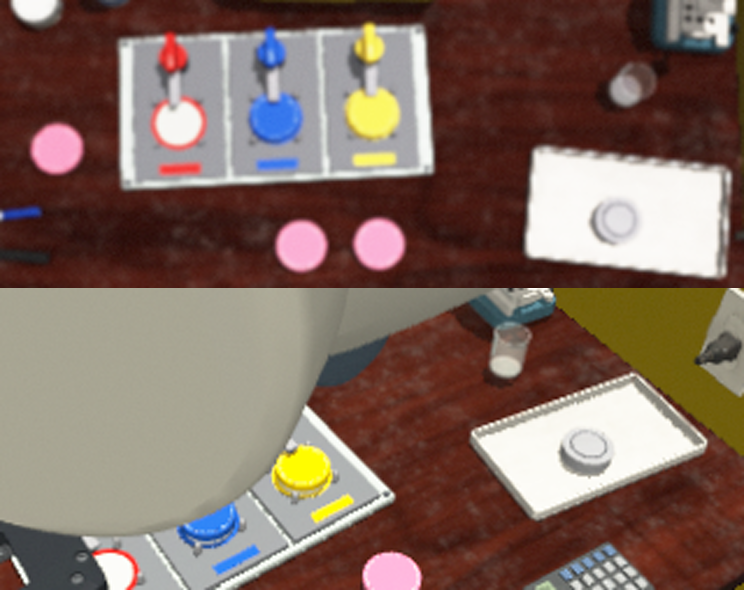

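The final pictures show the blank flat in the tray, the beaker standing where it was, and both dishes under their closed clamps. The robot is clear of everything, so I'm handing in.

```bash
python3 - <<'E'
from h import *
ctrl.sign_off(); st("signed")
E
```

```text
the job is handed in; nothing more can be done
the job is handed in; nothing more can be done
```

The job is done and handed in at about 80 s. The yellow clamp was turned fully back, the blank lies flat in the tray, and the yellow and blue dishes stand on their own stations. All three clamps are fully home. There was no red dish: the three similar dishes are pink and I left them alone, so the red station stays empty.

**Blue dish knocked:** It was centred after I closed red, but found about 5 mm off when I looked after closing yellow. I lifted it and recentred it. The knock may have come before yellow reached home, so I turned yellow back and closed it again, then closed blue. Every clamp's final closing therefore came in the order red, yellow, blue.

**Last checks:**
- **Dishes:** the lids matched the expected circles to about 1 mm.
- **Clamps:** I felt all three end stops, at about 0.9 N m, and the arms matched their home positions.
- **Blank and beaker:** the blank is flat in the tray and the beaker is untouched.
- **Failures:** none of these final checks failed or disagreed. The last scene picture was partly blocked by the arm, so that final look at the red and blue clamps came from the top camera alone.

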